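# Gauge a spring contact at the cable test bench

## Robot

A 7-joint arm with a two-finger parallel gripper is mounted at the origin on the work surface. World frame = base frame: x ahead of the robot, y to its left, z up, the work surface at z = 0. Lengths are in m, angles in rad, forces in N, time in s.
With the tool pointing down it reaches from about 0.4 to 0.85 m from the base axis. Payload 10.4 kg.
Tool frame: the origin (TCP) lies at the very end of the fingers, on their centre line; the grasp point (between the pads) lies 19 mm behind it (ctrl.hold_point_z is the distance from the TCP to the grasp point, in m); z points along the fingers, y is the line along which they close (so a half turn about z gives the same grasp; the last joint's range is limited). The gripper opens to 87 mm and grips with 3 to 60 N. Pads are 19 mm wide; open, the fingers measure 117 mm over their backs; the gripper's body (75 mm by 190 mm) begins 51 mm behind the grasp point.
Start: joints at [1.254, 0.332, -0.065, 1.46, 0.022, 1.35, -0.088], TCP at [0.181, -0.598, 0.223] pointing down, gripper open.
Joint ranges: [-2.6, 2.6], [-0.5, 2.12], [-1.47, 1.34], [0.16, 2.42], [-1.27, 4.41], [0.06, 2.06], [-2.6, 2.6]. Speed limits (rad/s): [2.22, 2.22, 2.79, 2.79, 3.14, 3.14, 3.14].

## Interface

Orientations are given as [roll, pitch, yaw] about the fixed x, y, z axes, in that order (R = Rz(yaw) Ry(pitch) Rx(roll)).
In Python, from workcell import readout, snapshot, ctrl gives the robot as it stands.
- The arm moves only by the shell command python3 -m jog 'ROWS' [OPENING] [FORCE]. ROWS is JSON, a list of rows, each a list of 2 entries, a list of its own where there are three numbers: the shift along the world's x, y, z normalised to -1 to 1, where 1 is 500 mm, then the turn, a rotation vector about the world's x, y, z normalised to -1 to 1, where 1 is pi/4 rad. A call has 1 to 5 rows; each row is the pose to reach, as a shift and turn from the pose commanded when the call began; what a row does not reach only later rows make up. A row lasts 1/8 s, in which the tool goes at most 62.5 mm and 10.7 degrees, less where a joint would pass 70% of its speed; a pose out of reach is approached as far as the arm can. A call with a number of a shift or a turn outside -1 to 1 is refused whole. A call with a gripper value outside its range is refused whole. OPENING is the closure, from -1 (fully open) to 1 (shut), set as the call begins (- or left out, the last holds). The fingers move at their own pace and stop on an object; FORCE is the grip in N (left out, the last holds). Time passes only in rows, so rows that repeat a pose let the fingers close. It gives the time, the measured TCP pose, the force, the opening and the grip force at its end, in the units of the state.
- readout.sense(): the state, without advancing time (a new reading comes with each control period).
- snapshot(name): name is "scene" or "top" or "wrist"; returns a dict with "img" (420x560x3 uint8, red, green, blue), "z_map" (420x560 float32, m along the optical axis (not along the pixel's ray), 0 where there is no reading), "vertical_fov" (degrees; the focal length in pixels is half the picture's height over the tangent of half this angle, whatever the lens; pixels are square), "cx", "cy" (the principal point, pixels), "world_to_cam" (4x4, takes a point from world to camera coordinates). Camera axes: x right, y up, looking along -z (the intrinsics and any distortion apply to the point x, -y, -z); pixel columns grow to the right and rows downward; lengths in m; the calibration is good to about 2 mm. A picture is of the moment at which its call begins.
- ctrl.job_done(): hands the job in; it is judged then, once.
The state is a dict: "t": time; "qpos": joint angles; "joint_velocities": joint speeds; "joint_torque": joint torques, N m; "ee_pos": TCP position; "eef_rot": TCP orientation; "force": force on the tool from outside, world axes, zero at the start; "ft_torque": the same for the moment, N m; "opening": finger opening in m; "grip_force": force on a finger pad.
Only numpy, scipy, OpenCV 4.12 (cv2) and the standard library are available. Lean on these libraries where they do the work, as an engineer would, in place of code of your own. Each camera call takes 0.05 s, during which the arm holds its last target. There are 200 camera calls.

## Task

Slide the jig's carriage along its rails by its upright grip until the red dot on the upper plate is right under the needle tip. Then take the orange-handled blade gauge and push its blade straight into the gap between the two plates, until it lies flat on the lower plate, dragging snugly under the sprung upper one, and the front edge of the plates' lips lies over the middle of the red band on the blade. Finish holding the gauge still there in the gripper, with the dot still under the needle and without disturbing the other things on the bench.

Things in the scene. Friction and masses are not known exactly. Their poses are not given: they have to be found in the camera images.
- mark (a point): centre of the red dot (12 mm across) on the top face of the upper steel plate, 60 mm above the bench; the plate rides on the carriage
- needle (a point): lower end of the fixed steel needle, 68 mm above the bench, 8 mm above the dot's level. It hangs from a thin arm 118 to 127 mm above the bench (head of the stand up to 133 mm) that comes from a post 130 mm behind (further from the robot). The stand is fixed and placed so that the dot passes exactly below the needle somewhere along the carriage's travel
- grip (a point): grip point of the carriage's upright black grip with a yellow band: a post 22 mm (x) by 24 mm (y), its top 118 mm above the bench, this point 96 mm above it; it stands 90 mm from the dot, on the dot's -y side
- carriage: aluminium carriage that slides along its own y axis on the rails of a brown board (board 160 x 280 mm, 15 mm thick, fixed, anywhere within 0.2 rad of square to the robot). It stays where it is left (about 5 N of friction; total travel 108 mm). Its x axis points away from the robot, into the gap. Origin: at bench level right below the dot. At the start the dot is 25 to 95 mm short of the needle, which lies towards +y
- mouth (a point): middle of the front (robot-side) edge of the gap between the two plates, at the height where the middle of the blade's thickness runs when it lies on the lower plate (51.75 mm above the bench). Axes as the carriage's: x goes into the gap. The plates are 60 mm wide in y. The first 16 mm behind this edge are flared lips, open about 15 mm at the front, which funnel to a flat 60 mm long gap of only 1.5 mm; the blade lifts the upper plate as it enters
- upper (a joint): lift of the sprung upper plate in m: 0 when down (gap 1.5 mm), at most 0.005; about 2 mm with the blade in and lying on the lower plate, more if the blade is held too high or tilted. The spring and the plate's weight press with about 6 N on the blade; pushing in takes some 5 to 15 N
- gauge: orange-handled blade gauge lying on the bench, handle 70 (x) x 24 (y) x 40 (z) mm with black ribs, origin at the centre of the handle. x points along the blade; a steel blade 20 mm wide and 3.5 mm thick sticks out 80 mm from the handle's front face, its mid-plane 10 mm below the origin. The middle of the 16 mm wide red band lies 38 mm back from the blade's tip. 100 to 200 g
- blade_tip (a point): the rounded end of the orange gauge's blade, middle of its width and thickness: 115 mm in x and -10 mm in z from the handle's centre; axes as the gauge's
- blue_gauge: the same tool with a blue handle and a thicker blade, not wanted; origin at the centre of its handle. It and the orange gauge may lie on either side of the board
- screwdriver: screwdriver with a red handle, 170 mm, lying near the robot; leave alone
- marker: black marker pen, 120 mm, lying near the robot; leave alone
- flux_bottle: white bottle, 56 mm across, 110 mm tall, behind on the left; leave alone
- snips: red-handled snips lying behind on the right; leave alone
Mind the look-alikes: they are no part of the job. There is more than one size of the gauge; the one meant has the size given above.

How it is judged:
By the outcome, as a careful person would: the job done as asked, in the order asked, and still so for the second after the job is handed in, while the arm keeps its last pose, push and grip.
It also fails if it takes over 58 s, if anything falls off the work surface, if the arm or the gripper's body presses on something with over 40 N, if the wrist force passes 120 N, or if a joint passes its speed limit or range.

## Working session

There is one attempt and no reset: what is moved stays moved. The work goes in short steps, Python scripts to look and compute and a shell command to move; the robot and the scene stay as the last step left them, time stands still between calls to the robot, and variables do not carry over. Pictures are saved under pics/ and viewed, at most 10 in all, crops included, and the job is handed in when it is done.

```bash
ls; mkdir -p pics
cat > h.py <<'E'
import numpy as np, cv2
from workcell import readout, snapshot, ctrl
def f_of(s): return 210/np.tan(np.radians(s["vertical_fov"])/2)
def save(s,name,box=None,k=1):
    im=s["img"][:,:,::-1]
    if box: im=im[box[1]:box[3],box[0]:box[2]]
    if k!=1: im=cv2.resize(im,None,fx=k,fy=k,interpolation=cv2.INTER_CUBIC)
    cv2.imwrite("pics/"+name,im)
def ray(s,u,v):
    f=f_of(s);T=np.linalg.inv(s["world_to_cam"])
    d=np.array([(u-s["cx"])/f,-(v-s["cy"])/f,-1.])
    return T[:3,3],T[:3,:3]@d
def onz(s,u,v,z):
    o,d=ray(s,u,v);return o+d*(z-o[2])/d[2]
def proj(s,p):
    c=s["world_to_cam"]@np.append(p,1);f=f_of(s)
    return np.array([s["cx"]+f*c[0]/-c[2],s["cy"]-f*c[1]/-c[2]])
def depthpt(s,u,v):
    o,d=ray(s,u,v);return o+d*s["z_map"][int(v),int(u)]
E
python3 - <<'E'
from h import *
for n in("scene","top"):
    s=snapshot(n);save(s,n+"0.png");np.savez(n+"0.npz",**s)
    print({k:v for k,v in s.items() if k not in("img","z_map")}, s.keys())
print(readout.sense(), ctrl.hold_point_z)
E
```

```text
pics
{'vertical_fov': 47.234120539714624, 'cx': 280.3938138009571, 'cy': 209.34954699485058, 'world_to_cam': array([[ 0.7170303 ,  0.69699283, -0.00827932, -0.41459159],
       [-0.47112447,  0.49335415,  0.73119315,  0.18548524],
       [ 0.51372101, -0.52038705,  0.68212025, -1.40683221],
       [ 0.        ,  0.        ,  0.        ,  1.        ]])} dict_keys(['img', 'z_map', 'vertical_fov', 'cx', 'cy', 'world_to_cam'])
{'vertical_fov': 45.42426944478637, 'cx': 283.03159793134625, 'cy': 208.08903198601865, 'world_to_cam': array([[ 0.02740972, -0.99960395,  0.00637556,  0.017296  ],
       [ 0.98779255,  0.02806314,  0.1532264 , -0.56418117],
       [-0.15334464,  0.00209783,  0.98817054, -1.10964158],
       [ 0.        ,  0.        ,  0.        ,  1.        ]])} dict_keys(['img', 'z_map', 'vertical_fov', 'cx', 'cy', 'world_to_cam'])
{'t': 0.1, 'qpos': array([ 1.25440343,  0.33280429, -0.06467996,  1.46084568,  0.02161216,
        1.34991739, -0.08847356]), 'joint_velocities': array([ 0.00148514, -0.00058453,  0.00099626, -0.00379704, -0.00128185,
       -0.00215553,  0.00097282]), 'joint_torque': array([ 2.07863472e-03, -6.24546146e+01,  2.52055790e-02, -3.90718174e+01,
       -6.12197933e-02,  3.65773437e-02,  4.67840508e-06]), 'ee_pos': array([ 0.18087062, -0.59789354,  0.22184176]), 'eef_rot': array([-3.14031588e+00,  7.66209668e-05,  2.93822088e-01]), 'force': array([ 0.01963786, -0.42286316, -0.62954854]), 'ft_torque': array([-0.03520904, -0.05292552,  0.01565208]), 'grip_force': 0.0, 'opening': 0.08718723873891239} 0.0187
```

View pics/top0.png

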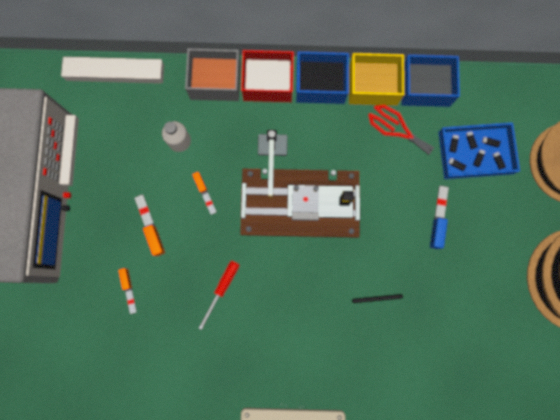

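View pics/scene0.png

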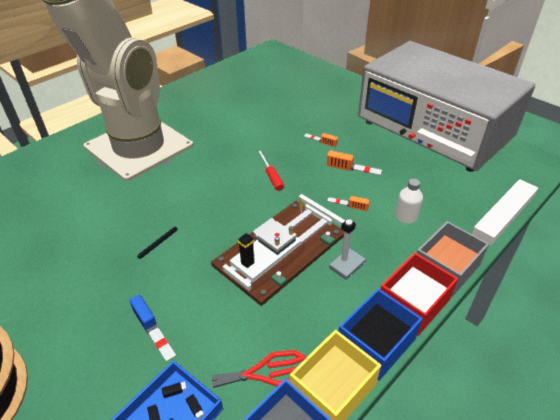

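The top view shows orange look-alikes at (147,225) large, (205,190) small and (126,290) small. The blue gauge is at (440,217), the dot at (305,199), the grip at (346,198), and the needle arm ends near (270,193). Next I'll measure the sizes.

```bash
cat > m1.py <<'E'
from h import *
s=dict(np.load("top0.npz")); sc=dict(np.load("scene0.npz"))
hsv=cv2.cvtColor(s["img"],cv2.COLOR_RGB2HSV)
org=cv2.inRange(hsv,(7,150,150),(18,255,255))
n,l,st,c=cv2.connectedComponentsWithStats(org)
for i in range(1,n):
    x,y,w,h,a=st[i]
    if a<40 or y<110: continue
    pts=np.argwhere(l==i)[:,::-1]
    W=np.array([onz(s,u,v,0.04 if a>150 else .025)[:2] for u,v in pts],np.float32)
    print("orange",c[i].round(1),a,cv2.minAreaRect(W))
w=cv2.inRange(hsv,(0,0,130),(180,60,255))
red=cv2.inRange(hsv,(0,150,130),(5,255,255))|cv2.inRange(hsv,(172,150,130),(180,255,255))
for nm,box in(("big",(130,190,165,232)),("s1",(190,185,220,220)),("s2",(118,285,142,318))):
    for mn,m in(("white",w),("red",red)):
        mm=np.zeros_like(m);mm[box[1]:box[3],box[0]:box[2]]=m[box[1]:box[3],box[0]:box[2]]
        pts=np.argwhere(mm)[:,::-1]
        W=np.array([onz(s,u,v,.012)[:2] for u,v in pts],np.float32)
        print(nm,mn,len(pts),cv2.minAreaRect(W))
mm=red.copy();mm[:190]=0;mm[210:]=0;mm[:,:295]=0;mm[:,315:]=0
p=np.argwhere(mm)[:,::-1].mean(0);print("dot",p,onz(s,*p,.06))
# board corners by brown mask
br=cv2.inRange(hsv,(3,80,30),(15,255,120));br[:150]=0;br[250:]=0;br[:,:225]=0;br[:,380:]=0
pts=np.argwhere(br)[:,::-1]
W=np.array([onz(s,u,v,.015)[:2] for u,v in pts],np.float32);print("board",len(pts),cv2.minAreaRect(W))
a=cv2.resize(s["img"][160:260,110:380],None,fx=2.9,fy=2.9,interpolation=cv2.INTER_CUBIC)
b=cv2.resize(sc["img"][180:300,200:380],None,fx=2.5,fy=2.5,interpolation=cv2.INTER_CUBIC)
o=np.zeros((600,790,3),np.uint8);o[:290,:783]=a[:290,:783];o[290:590,:450]=b[:300]
cv2.imwrite("pics/crop1.png",o[:,:,::-1])
E
python3 m1.py
```

```text
orange [198.9 181.6] 157 ((0.6207773685455322, 0.23019646108150482), (0.04910098761320114, 0.017811639234423637), 26.385231018066406)
orange [152.1 240. ] 335 ((0.4819931983947754, 0.3292345702648163), (0.06999873369932175, 0.02504800260066986), 23.632814407348633)
orange [123.4 278.6] 172 ((0.39319688081741333, 0.38782528042793274), (0.048159219324588776, 0.01788332127034664), 15.684380531311035)
big white 247 ((0.5556870102882385, 0.3620105981826782), (0.07576031982898712, 0.02433924376964569), 23.534337997436523)
big red 40 ((0.5541117191314697, 0.3613140881061554), (0.010669263079762459, 0.02002263069152832), 20.54697036743164)
s1 white 126 ((0.5750237703323364, 0.20809461176395416), (0.05299416556954384, 0.017913002520799637), 26.845258712768555)
s1 red 14 ((0.5755193829536438, 0.20935216546058655), (0.0047901468351483345, 0.011804178357124329), 1.6321426630020142)
s2 white 141 ((0.3419814705848694, 0.37657618522644043), (0.05481895059347153, 0.01771538332104683), 16.42253875732422)
s2 red 17 ((0.34263601899147034, 0.376584529876709), (0.005789772607386112, 0.012685160152614117), 20.00173568725586)
dot [305.         198.71428571] [ 0.58387032 -0.0162366   0.06      ]
board 3824 ((0.583069920539856, -0.006604015827178955), (0.15626659989356995, 0.2747248411178589), 0.4829901456832886)
```

View pics/crop1.png

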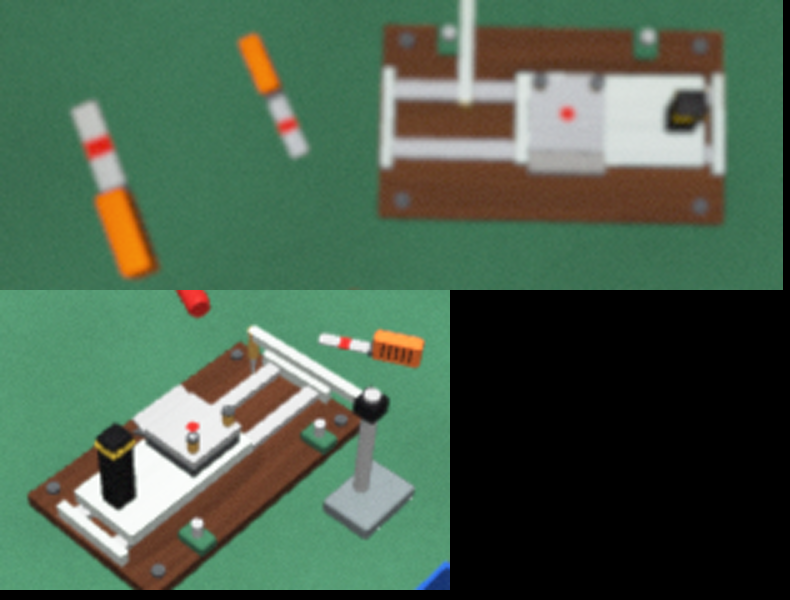

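Only the large orange gauge at (147,225) has a 70 x 25 mm handle, so that is the one I want; the other two measure 49 x 18 mm. Now I'll fix the needle and grip positions and check the wrist view.

```bash
cat > m2.py <<'E'
from h import *
s=dict(np.load("top0.npz")); sc=dict(np.load("scene0.npz"))
print("grip top (top cam)",onz(s,347,195.5,.118), depthpt(s,347,195.5))
print("arm end top", onz(s,270.3,195.5,.122),depthpt(s,270.3,193))
print("needle tip scene",onz(sc,301.2,212.8,.068))
for p in((277,237),(276.5,236)):print("dot scene",onz(sc,277,235,.06))
hs=cv2.cvtColor(sc["img"],cv2.COLOR_RGB2HSV)
red=cv2.inRange(hs,(0,150,130),(5,255,255))|cv2.inRange(hs,(172,150,130),(180,255,255))
red[:225]=0;red[245:]=0;red[:,:265]=0;red[:,290:]=0
p=np.argwhere(red)[:,::-1];print(p.mean(0),len(p),onz(sc,*p.mean(0),.06))
w=snapshot("wrist");print(np.linalg.inv(w["world_to_cam"]).round(3),w["vertical_fov"],readout.sense()["ee_pos"])
E
python3 m2.py
```

```text
grip top (top cam) [ 0.58330779 -0.10404653  0.118     ] [ 0.58311085 -0.10390683  0.11906642]
arm end top [0.57785992 0.06128118 0.122     ] [0.58282177 0.06138665 0.12466737]
needle tip scene [0.58292117 0.06397129 0.068     ]
dot scene [ 0.58674395 -0.01876319  0.06      ]
dot scene [ 0.58674395 -0.01876319  0.06      ]
[276.66666667 234.11111111] 9 [ 0.58431364 -0.01733543  0.06      ]
[[ 0.29   0.914  0.282  0.258]
 [-0.957  0.277  0.085 -0.575]
 [-0.    -0.295  0.955  0.384]
 [ 0.     0.     0.     1.   ]] 58.73881139913767 [ 0.18093354 -0.59797049  0.22195161]
```

```bash
python3 -m jog '[[[0.1,0.1,0],[0,0,-0.1]],[[0.18,0.2,0],[0,0,-0.2]],[[0.26,0.29,0],[0,0,-0.3]],[[0.34,0.38,0],[0,0,-0.36]],[[0.42,0.47,0],[0,0,-0.36]]]' 0.0 30
python3 -m jog '[[[0.08,0.1,0],[0,0,0]],[[0.16,0.2,0],[0,0,0]],[[0.24,0.3,0],[0,0,0]],[[0.32,0.4,0],[0,0,0]],[[0.36,0.48,0],[0,0,0]]]'
python3 - <<'E'
from h import *
print(readout.sense())
w=snapshot("wrist");save(w,"w1.png");np.savez("w1.npz",**w)
E
```

```text
t: 0.78
ee_pos: [0.3901, -0.3636, 0.2226]
eef_rot: [3.141, 0.0, 0.01]
force: [0.8, -1.2, -0.6]
opening: 0.0471
grip_force: 0.0
t: 1.4
ee_pos: [0.5703, -0.1231, 0.2223]
eef_rot: [-3.141, 0.0, 0.012]
force: [-0.3, -0.1, -1.0]
opening: 0.0432
grip_force: 0.0
{'t': 1.4, 'qpos': array([ 0.50758363,  0.27468517, -0.44922494,  1.55671198,  0.1207994 ,
        1.33806114, -1.51370671]), 'joint_velocities': array([-0.53867158,  0.22996734, -0.20867248, -0.24341125,  0.15081497,
        0.06591771, -0.75650604]), 'joint_torque': array([  3.30574527, -57.62113452,  -4.16174367, -37.58089185,
        -0.43045336,  -0.14778938,   1.40220121]), 'ee_pos': array([ 0.57029437, -0.12306861,  0.2222612 ]), 'eef_rot': array([-3.14104424e+00,  8.42157586e-05,  1.19680696e-02]), 'force': array([-0.34983571, -0.09680032, -0.99281248]), 'ft_torque': array([-0.01267917, -0.02724388, -0.03160803]), 'grip_force': 0.0, 'opening': 0.043244415482186466}
```

View pics/w1.png

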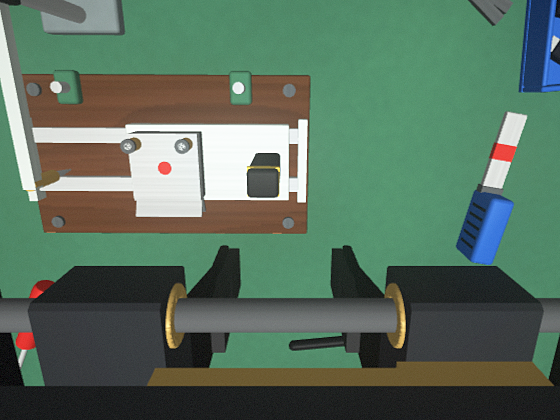

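The wrist view shows the dot at (165,168), the post top at (263,187), and the plate's front lip along row 216 from column 136 to 201. The arm with the needle is at the left, with the needle near (45,183). The fingers are clear of everything.

```bash
cat > m3.py <<'E'
from h import *
import sys
s=dict(np.load("w1.npz"))
print("dot",onz(s,165,168,.06),"post",onz(s,263,187,.118),depthpt(s,263,187))
print("lip",onz(s,136,216,.067),onz(s,201,216,.067),depthpt(s,168,212),depthpt(s,168,200),depthpt(s,168,180))
hsv=cv2.cvtColor(s["img"],cv2.COLOR_RGB2HSV)
br=cv2.inRange(hsv,(3,80,30),(15,255,160))
br[:60]=0;br[245:]=0;br[:,330:]=0
# edges: right edge x, top and bottom rows
T=[];B=[]
for u in range(90,300,4):
    c=np.where(br[:,u])[0]
    T.append(onz(s,u,c.min(),.015)[:2]);B.append(onz(s,u,c.max()+1,.015)[:2])
for E in(T,B):
    E=np.array(E);k=np.polyfit(E[:,1],E[:,0],1);r=E[:,0]-np.polyval(k,E[:,1]);ok=abs(r)<.002
    k=np.polyfit(E[ok,1],E[ok,0],1);print("x=a*y+b",k,"yaw",-k[0],ok.mean())
print(readout.sense()["ee_pos"],readout.sense()["eef_rot"])
E
python3 m3.py
```

```text
dot [ 0.58338628 -0.01752449  0.06      ] post [ 0.58216803 -0.10738286  0.118     ] [ 0.58227653 -0.10740687  0.11841848]
lip [0.54061051 0.00989764 0.067     ] [ 0.54133374 -0.0485562   0.067     ] [ 0.54228641 -0.01677793  0.05962393] [ 0.55368153 -0.01759175  0.05930193] [ 0.57251937 -0.01929732  0.0599742 ]
x=a*y+b [-0.00968728  0.66240584] yaw 0.009687276612388928 0.3584905660377358
x=a*y+b [-0.00899975  0.50409239] yaw 0.00899974868101427 1.0
[ 0.57234042 -0.11513825  0.22226193] [-3.13735539e+00 -1.14395474e-03  1.98353753e-02]
```

```bash
python3 -m jog '[[[0.024,0.032,0],[0,0,0]],[[0.024,0.032,0],[0,0,0]],[[0.024,0.032,-0.08],[0,0,0]],[[0.024,0.032,-0.16],[0,0,0]],[[0.024,0.032,-0.16],[0,0,0]]]'
```

```text
t: 2.08
ee_pos: [0.5787, -0.1111, 0.1399]
eef_rot: [-3.141, 0.006, 0.009]
force: [0.2, -0.1, 0.4]
opening: 0.0435
grip_force: 0.0
```

```bash
python3 -m jog '[[[0.008,0.008,0],[0,0,0]],[[0.008,0.008,-0.05],[0,0,0]],[[0.008,0.008,-0.1],[0,0,0]],[[0.008,0.008,-0.126],[0,0,0]],[[0.008,0.008,-0.126],[0,0,0]]]'
python3 -m jog '[[[0,0,0],[0,0,0]],[[0,0,0],[0,0,0]],[[0,0,0],[0,0,0]],[[0,0,0],[0,0,0]],[[0,0,0],[0,0,0]]]' 0.6 30
```

```text
t: 2.7
ee_pos: [0.5855, -0.1054, 0.0801]
eef_rot: [3.141, -0.0, 0.011]
force: [-0.2, -0.7, -0.4]
opening: 0.0436
grip_force: 0.0
t: 3.32
ee_pos: [0.5856, -0.1056, 0.0803]
eef_rot: [3.141, -0.001, 0.011]
force: [-1.2, -0.3, 6.7]
opening: 0.0238
grip_force: 30.0
```

```bash
python3 -m jog '[[[0,0.02,0],[0,0,0]],[[-0.001,0.05,0],[0,0,0]],[[-0.001,0.08,0],[0,0,0]],[[-0.001,0.11,0],[0,0,0]],[[-0.001,0.14,0],[0,0,0]]]'
python3 -m jog '[[[0,0,0],[0,0,0]],[[0,0,0],[0,0,0]],[[0,0,0],[0,0,0]]]'
python3 - <<'E'
from h import *
a=[]
for n,b in(("top",(240,165,340,225)),("scene",(260,185,350,245)),("wrist",(30,90,330,290))):
    s=snapshot(n);np.savez(n+"2.npz",**s)
    im=s["img"][b[1]:b[3],b[0]:b[2]];k=400/(b[2]-b[0]) if n!="wrist" else 790/300*0.98
    a.append(cv2.resize(im,None,fx=k,fy=k,interpolation=cv2.INTER_CUBIC))
    print(n,k,a[-1].shape)
o=np.zeros((600,800,3),np.uint8);o[:240,:400]=a[0][:240];o[:240,400:]=a[1][:240,:400]
w=cv2.resize(a[2],(540,360));o[240:,:540]=w
cv2.imwrite("pics/c2.png",o[:,:,::-1])
E
```

```text
t: 3.95
ee_pos: [0.5851, -0.0369, 0.0803]
eef_rot: [3.139, -0.001, 0.009]
force: [-0.5, -6.0, 5.4]
opening: 0.0236
grip_force: 30.0
t: 4.32
ee_pos: [0.585, -0.0339, 0.0803]
eef_rot: [-3.14, -0.001, 0.012]
force: [-1.3, 5.1, 6.2]
opening: 0.024
grip_force: 30.0
top 4.0 (240, 400, 3)
scene 4.444444444444445 (267, 400, 3)
wrist 2.5806666666666667 (516, 774, 3)
```

View pics/c2.png

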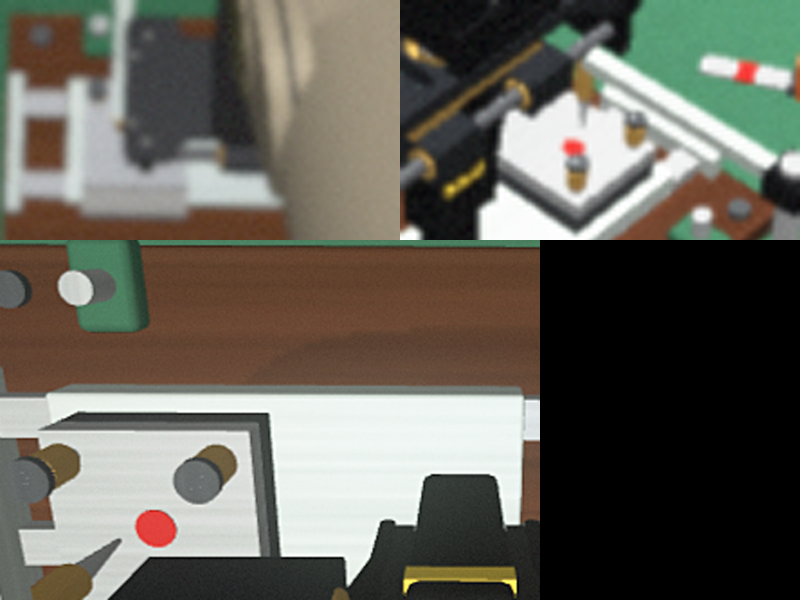

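The wrist crop shows the needle tip at wrist pixel (96.7,256.7) and the dot at (116.7,250). In the scene view the needle tip is at (301.2,212.5) and the dot at (298.9,218.3), so the dot is still short.

Run:
```python
from h import *
w=dict(np.load("wrist2.npz"));s=dict(np.load("scene2.npz"))
n=onz(w,96.7,256.7,.068);d=onz(w,116.7,250,.06);print("wrist",n,d,n-d)
n=onz(s,301.2,212.5,.068);d=onz(s,298.9,218.3,.06);print("scene",n,d,n-d)
```

```text
wrist [0.5828251  0.06191095 0.068     ] [0.58307224 0.05509856 0.06      ] [-0.00024714  0.00681238  0.008     ]
scene [0.58225041 0.06470654 0.068     ] [0.58583507 0.05327117 0.06      ] [-0.00358467  0.01143537  0.008     ]
```

```bash
python3 -m jog '[[[0,0.005,0],[0,0,0]],[[0,0.01,0],[0,0,0]],[[0,0.0136,0],[0,0,0]],[[0,0.0136,0],[0,0,0]],[[0,0.0136,0],[0,0,0]]]'
cat > dn.py <<'E'
from h import *
import sys
k=sys.argv[1];a=[]
for n,b in(("wrist",(60,200,160,275)),("scene",(280,195,320,225))):
    s=snapshot(n);np.savez(n+k+".npz",**s)
    im=s["img"][b[1]:b[3],b[0]:b[2]]
    a.append(cv2.resize(im,(400,300),interpolation=cv2.INTER_CUBIC))
    hsv=cv2.cvtColor(s["img"],cv2.COLOR_RGB2HSV)
    red=cv2.inRange(hsv,(0,130,120),(6,255,255))|cv2.inRange(hsv,(172,130,120),(180,255,255))
    m=np.zeros_like(red);m[b[1]:b[3],b[0]:b[2]]=red[b[1]:b[3],b[0]:b[2]]
    p=np.argwhere(m)[:,::-1]
    x,y,w,h=cv2.boundingRect(p.astype(np.int32));c=(x+w/2-.5,y+h/2-.5)
    d=onz(s,*c,.06);d[2]=.068
    print(n,"dot px",c,w,h,"dot",d.round(4),"needle px if aligned",proj(s,d))
cv2.imwrite("pics/dn%s.png"%k,np.hstack(a)[:,:,::-1])
print(readout.sense()["ee_pos"],readout.sense()["force"])
E
python3 dn.py 3
```

```text
t: 5.1
ee_pos: [0.585, -0.03, 0.0803]
eef_rot: [3.14, -0.001, 0.01]
force: [-1.9, -3.6, 7.4]
opening: 0.0238
grip_force: 30.0
wrist dot px (116.0, 250.5) 23 20 dot [0.5831 0.0592 0.068 ] needle px if aligned [109.26666427 256.94539446]
scene dot px (299.5, 217.0) 4 3 dot [0.5839 0.0574 0.068 ] needle px if aligned [299.56644928 214.46157532]
[ 0.58503512 -0.03003756  0.08030948] [-1.68240917 -3.69451512  7.6205632 ]
```

View pics/dn3.png

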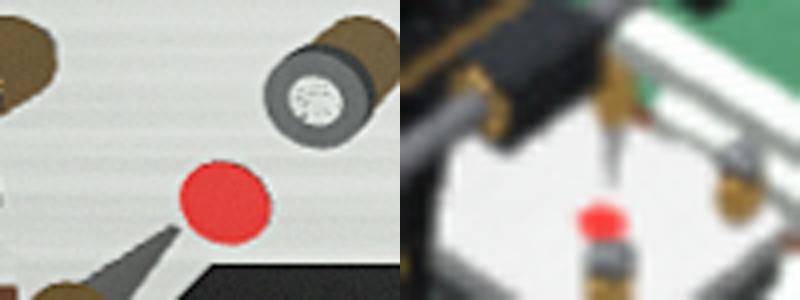

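```bash
python3 -m jog '[[[0,0.003,0],[0,0,0]],[[0,0.005,0],[0,0,0]],[[0,0.005,0],[0,0,0]],[[0,0.005,0],[0,0,0]]]'
cat >> dn.py <<'E'
w=np.load("wrist%s.npz"%k);w=dict(w)
# needle: dark-grey pixels on the light plate left-below of dot; topmost-right extreme
g=cv2.cvtColor(w["img"],cv2.COLOR_RGB2HSV);m=((g[:,:,2]<170)&(g[:,:,1]<80)).astype(np.uint8)
m[:240]=0;m[264:]=0;m[:,:85]=0;m[:,125:]=0
p=np.argwhere(m)[:,::-1];p=p[np.lexsort((p[:,1],-p[:,0]-0))]
t=[q for q in p if q[1]<262 and q[0]<118][:6];print("tip cands",[list(map(int,q)) for q in t])
u,v=t[0];print("needle",onz(w,u,v,.068))
E
python3 dn.py 4
```

```text
t: 5.7
ee_pos: [0.585, -0.0277, 0.0803]
eef_rot: [3.14, -0.001, 0.01]
force: [-1.9, -3.8, 7.1]
opening: 0.0238
grip_force: 30.0
wrist dot px (116.0, 250.5) 23 20 dot [0.5831 0.0615 0.068 ] needle px if aligned [109.26901771 256.94674788]
scene dot px (300.5, 216.0) 4 3 dot [0.5834 0.0614 0.068 ] needle px if aligned [300.5712985  213.46211349]
[ 0.5849963  -0.02772614  0.08028179] [-1.52614956 -4.17550868  7.40630768]
tip cands [[108, 257], [108, 258], [108, 259], [107, 256], [107, 257], [107, 258]]
needle [0.58303341 0.06212716 0.068     ]
```

```bash
python3 -m jog '[[[0,0.0013,0],[0,0,0]],[[0,0.0013,0],[0,0,0]],[[0,0.0013,0],[0,0,0]]]'
python3 -m jog '[[[0,0,0],[0,0,0]],[[0,0,0],[0,0,0]],[[0,0,0],[0,0,0]],[[0,0,0],[0,0,0]]]' 0.0 
python3 dn.py 5
```

```text
t: 6.18
ee_pos: [0.585, -0.0272, 0.0803]
eef_rot: [3.14, -0.001, 0.01]
force: [-1.6, -5.5, 8.1]
opening: 0.0232
grip_force: 30.0
t: 6.68
ee_pos: [0.5846, -0.0253, 0.0794]
eef_rot: [-3.142, 0.0, 0.011]
force: [-0.0, 0.2, -0.4]
opening: 0.0426
grip_force: 0.0
wrist dot px (119.0, 250.0) 23 21 dot [0.5831 0.062  0.068 ] needle px if aligned [112.33429821 256.47108148]
scene dot px (300.5, 216.0) 4 3 dot [0.5834 0.0614 0.068 ] needle px if aligned [300.5712985  213.46211349]
[ 0.58460326 -0.02527493  0.07948729] [-0.56909203  0.04047799 -0.11213265]
tip cands [[112, 256], [112, 257], [112, 258], [111, 256], [111, 257], [111, 258]]
needle [0.58335558 0.06215118 0.068     ]
```

```bash
python3 -m jog '[[[0,0,0.06],[0,0,0]],[[0,0,0.16],[0,0,0]],[[0,0,0.26],[0,0,0]],[[-0.03,0.08,0.26],[0,0,0.1]],[[-0.06,0.18,0.26],[0,0,0.2]]]'
python3 -m jog '[[[-0.04,0.1,0],[0,0,0.1]],[[-0.07,0.2,0],[0,0,0.2]],[[-0.1,0.3,0],[0,0,0.3]],[[-0.13,0.4,0],[0,0,0.316]],[[-0.15,0.5,0],[0,0,0.316]]]'
python3 -m jog '[[[0,0.03,0],[0,0,0]],[[0,0.03,0],[0,0,0]],[[0,0.03,0],[0,0,0]]]'
python3 - <<'E'
from h import *
w=snapshot("wrist");save(w,"w6.png");np.savez("w6.npz",**w)
E
```

```text
t: 7.4
ee_pos: [0.5547, 0.0647, 0.2102]
eef_rot: [3.141, -0.001, 0.168]
force: [0.8, -0.1, -1.0]
opening: 0.0437
grip_force: 0.0
t: 8.02
ee_pos: [0.479, 0.3161, 0.2098]
eef_rot: [3.141, -0.001, 0.417]
force: [1.6, -0.1, 0.5]
opening: 0.0435
grip_force: 0.0
t: 8.4
ee_pos: [0.4805, 0.3278, 0.2094]
eef_rot: [3.141, 0.0, 0.414]
force: [0.2, -0.4, -0.6]
opening: 0.0434
grip_force: 0.0
```

View pics/w6.png

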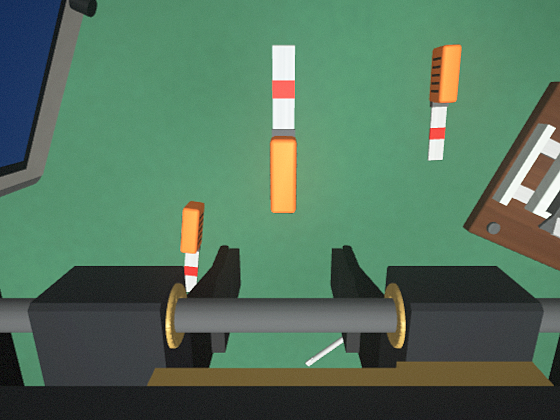

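The wrist view shows the target with its handle at (283,175) and blade running up to (284,45). The small look-alikes at (193,228) and (446,73) are clear of the fingers.

```bash
cat > g.py <<'E'
from h import *
import sys
s=dict(np.load(sys.argv[1]))
hsv=cv2.cvtColor(s["img"],cv2.COLOR_RGB2HSV)
org=cv2.inRange(hsv,(7,140,120),(20,255,255))
n,l,st,c=cv2.connectedComponentsWithStats(org)
i=max(range(1,n),key=lambda i:st[i][4])
top=np.array([onz(s,u,v,.04)[:2] for u,v in np.argwhere(l==i)[:,::-1]],np.float32)
print("handle",cv2.minAreaRect(top))
wh=cv2.inRange(hsv,(0,0,150),(180,50,255))
red=cv2.inRange(hsv,(0,130,120),(6,255,255))|cv2.inRange(hsv,(172,130,120),(180,255,255))
m=((wh|red)>0).astype(np.uint8);m[:,:255]=0;m[:,310:]=0;m[140:]=0
bl=np.array([onz(s,u,v,.01175)[:2] for u,v in np.argwhere(m)[:,::-1]],np.float32)
print("blade",cv2.minAreaRect(bl));vx=cv2.fitLine(bl,cv2.DIST_L2,0,.01,.01).ravel();print("dir",np.arctan2(vx[1],vx[0]))
m=((red)>0).astype(np.uint8);m[:,:255]=0;m[:,310:]=0;m[140:]=0
print("band",np.mean([onz(s,u,v,.01175)[:2] for u,v in np.argwhere(m)[:,::-1]],0))
a=s["z_map"][175,283];print("top pt",depthpt(s,283,175),depthpt(s,283,60))
print(readout.sense()["ee_pos"],readout.sense()["eef_rot"])
E
python3 g.py w6.npz
```

```text
handle ((0.485529363155365, 0.33126217126846313), (0.07071225345134735, 0.023415882140398026), 23.0721378326416)
blade ((0.5550897717475891, 0.36157748103141785), (0.07311452925205231, 0.020561017096042633), 23.162805557250977)
dir 0.40826175
band [0.55419872 0.3611476 ]
top pt [0.48575429 0.33124531 0.040148  ] [0.57689825 0.37129261 0.01274877]
[0.48056208 0.32776568 0.20943921] [3.14063207e+00 2.08352356e-04 4.13732568e-01]
```

```bash
python3 -m jog '[[[0.008,0.0065,-0.08],[0,0,-0.011]],[[0.008,0.0065,-0.18],[0,0,-0.011]],[[0.008,0.0065,-0.27],[0,0,-0.011]],[[0.008,0.0065,-0.33],[0,0,-0.011]],[[0.008,0.0065,-0.36],[0,0,-0.011]]]'
python3 -m jog '[[[0,0,-0.02],[0,0,0]],[[0,0,-0.04],[0,0,0]],[[0,0,-0.042],[0,0,0]],[[0,0,-0.042],[0,0,0]]]'
```

```text
t: 9.07
ee_pos: [0.4838, 0.331, 0.0281]
eef_rot: [3.141, 0.002, 0.406]
force: [-0.2, -1.5, 0.1]
opening: 0.0436
grip_force: 0.0
t: 9.57
ee_pos: [0.4839, 0.3331, 0.0091]
eef_rot: [-3.142, -0.001, 0.408]
force: [-0.3, -0.1, -0.2]
opening: 0.0435
grip_force: 0.0
```

```bash
python3 -m jog '[[[0.001,-0.004,-0.004],[0,0,0]],[[0.001,-0.004,-0.004],[0,0,0]]]'
python3 -m jog '[[[0,0,0],[0,0,0]],[[0,0,0],[0,0,0]],[[0,0,0],[0,0,0]],[[0,0,0],[0,0,0]],[[0,0,0],[0,0,0]]]' 0.7 55
python3 - <<'E'
from h import *
w=snapshot("wrist");save(w,"w7.png");np.savez("w7.npz",**w)
E
python3 g.py w7.npz
```

```text
t: 9.82
ee_pos: [0.4843, 0.3306, 0.0066]
eef_rot: [3.141, -0.0, 0.407]
force: [-0.9, 0.6, 0.0]
opening: 0.0434
grip_force: 0.0
t: 10.45
ee_pos: [0.4841, 0.3309, 0.0066]
eef_rot: [3.142, -0.0, 0.408]
force: [-0.4, 0.5, 0.1]
opening: 0.0236
grip_force: 55.0
handle ((0.5048410296440125, 0.33932366967201233), (0.03894675895571709, 0.023474344983696938), 23.481107711791992)
blade ((0.563988447189331, 0.36515188217163086), (0.05217906832695007, 0.020377308130264282), 23.61062240600586)
dir 0.41939363
band [0.55468547 0.36109581]
top pt [0.52595141 0.34935804 0.01296057] [0.56812391 0.36751321 0.01379335]
[0.484116   0.33096577 0.00661355] [-3.14157037e+00 -6.79051489e-05  4.07805979e-01]
```

```bash
python3 -m jog '[[[0,0,0.03],[0,0,0]],[[0,0,0.1],[0,0,0]],[[-0.02,-0.04,0.18],[0,0,-0.05]],[[-0.05,-0.12,0.2],[0,0,-0.15]],[[-0.08,-0.2,0.2],[0,0,-0.25]]]'
python3 -m jog '[[[-0.03,-0.08,0],[0,0,-0.1]],[[-0.06,-0.17,0],[0,0,-0.2]],[[-0.076,-0.25,0],[0,0,-0.258]],[[-0.076,-0.32,0],[0,0,-0.258]],[[-0.076,-0.34,0],[0,0,-0.258]]]'
python3 -m jog '[[[0,0,0],[0,0,0]],[[0,0,0],[0,0,0]]]'
python3 - <<'E'
from h import *
w=snapshot("wrist");save(w,"w8.png");np.savez("w8.npz",**w)
s=dict(np.load("w1.npz"))
for u in (140,168,198):
    z=s["z_map"][:,u];print(u,[(v,depthpt(s,u,v).round(4).tolist()) for v in (205,213,215,217,219)])
print(readout.sense()["ee_pos"],readout.sense()["eef_rot"])
E
```

```text
t: 11.12
ee_pos: [0.4442, 0.2304, 0.1083]
eef_rot: [-3.141, -0.002, 0.209]
force: [0.9, -0.4, -0.8]
opening: 0.0237
grip_force: 55.0
t: 11.75
ee_pos: [0.4061, 0.059, 0.1073]
eef_rot: [3.141, -0.001, 0.006]
force: [0.8, 1.0, -1.2]
opening: 0.0238
grip_force: 55.0
t: 12.0
ee_pos: [0.4063, 0.0621, 0.1068]
eef_rot: [-3.141, -0.0, 0.01]
force: [-0.4, -0.2, -1.2]
opening: 0.0233
grip_force: 55.0
140 [(205, [0.5484, 0.0086, 0.0586]), (213, [0.5408, 0.0092, 0.0591]), (215, [0.5397, 0.0085, 0.0615]), (217, [0.5215, 0.0274, 0.0153]), (219, [0.5191, 0.0279, 0.0147])]
168 [(205, [0.5486, -0.0168, 0.0582]), (213, [0.5413, -0.0167, 0.0597]), (215, [0.5401, -0.0172, 0.0618]), (217, [0.5223, -0.0023, 0.0165]), (219, [0.5198, -0.0018, 0.0155])]
198 [(205, [0.5485, -0.044, 0.057]), (213, [0.5417, -0.0442, 0.0596]), (215, [0.5404, -0.0446, 0.0615]), (217, [0.5225, -0.0334, 0.0158]), (219, [0.5202, -0.0332, 0.0155])]
[0.406188   0.06211238 0.10670127] [-3.14129218e+00 -9.75592327e-05  1.06062097e-02]
```

View pics/w8.png

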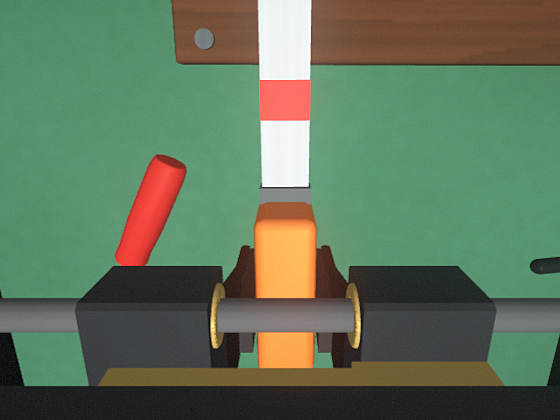

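The gauge is held square, with the band centre near (285,100) and the blade running straight up the image. I'll compute the blade's pose in the tool frame.

```bash
cat > b.py <<'E'
from h import *
import sys
s=dict(np.load(sys.argv[1]));st=readout.sense();p=st["ee_pos"];zt=p[2]+.0052
hsv=cv2.cvtColor(s["img"],cv2.COLOR_RGB2HSV)
red=cv2.inRange(hsv,(0,100,120),(8,255,255))|cv2.inRange(hsv,(172,100,120),(180,255,255))
red[:,:250]=0;red[:,320:]=0;red[200:]=0
q=np.argwhere(red);B=np.array([onz(s,u,v,zt)[:2] for v,u in q])
print("band centre",B.mean(0),"rows",q[:,0].min(),q[:,0].max(),"rel TCP",B.mean(0)-p[:2],"len",np.ptp(B[:,0]))
m=((hsv[:,:,1]<60)&(hsv[:,:,2]>170))|(red>0)
L=[];R=[];
for v in list(range(5,180,5)):
    c=np.where(m[v,240:330])[0]+240
    if len(c)<30: continue
    L.append(onz(s,c.min(),v,zt)[:2]);R.append(onz(s,c.max()+1,v,zt)[:2])
L=np.array(L);R=np.array(R);M=(L+R)/2
k=np.polyfit(M[:,0],M[:,1],1);print("blade yaw",k[0],"width",(L-R)[:,1].mean().round(4),"y at band",np.polyval(k,B.mean(0)[0]))
print("yaw L,R",np.polyfit(L[:,0],L[:,1],1)[0],np.polyfit(R[:,0],R[:,1],1)[0])
d=[depthpt(s,285,v) for v in (10,60,100,150,180)]
print("blade z along x",[(x.round(4)[[0,2]]).tolist() for x in d],"tcp",p,st["eef_rot"])
E
python3 b.py w8.npz
```

```text
band centre [0.4834013  0.06248955] rows 7 120 rel TCP [0.0772133  0.00037717] len 0.04218427344425296
blade yaw 0.01453530248749012 width 0.0205 y at band 0.06230842545556394
yaw L,R 0.013134649296745205 0.01593514832526315
blade z along x [[0.5161, 0.1118], [0.4982, 0.113], [0.4831, 0.1116], [0.4628, 0.1128], [0.4494, 0.1107]] tcp [0.406188   0.06211238 0.10670127] [-3.14129218e+00 -9.75592327e-05  1.06062097e-02]
```

```bash
python3 -m jog '[[[0,0,-0.04],[0,0,-0.006]],[[0,0,-0.08],[0,0,-0.006]],[[0,0,-0.11],[0,0,-0.006]],[[0,0,-0.116],[0,0,-0.006]],[[0,0,-0.116],[0,0,-0.006]]]'
python3 -m jog '[[[0,0,0],[0,0,0]]]'
python3 - <<'E'
from h import *
w=snapshot("wrist");np.savez("w9.npz",**w);save(w,"w9.png")
s=snapshot("scene");np.savez("s9.npz",**s)
E
python3 b.py w9.npz
```

```text
t: 12.68
ee_pos: [0.4063, 0.0612, 0.0488]
eef_rot: [-3.141, -0.0, 0.004]
force: [-0.2, 0.4, -1.5]
opening: 0.0238
grip_force: 55.0
t: 12.8
ee_pos: [0.4067, 0.061, 0.0492]
eef_rot: [3.142, -0.001, 0.004]
force: [0.0, -0.1, -1.6]
opening: 0.0241
grip_force: 55.0
band centre [0.4837542  0.06084949] rows 17 120 rel TCP [ 7.71842054e-02 -3.07904982e-05] len 0.03851693086486613
blade yaw 0.007390056338337698 width 0.0205 y at band 0.06065851523568997
yaw L,R 0.005408427307969611 0.009371125235954526
blade z along x [[0.5162, 0.0555], [0.4987, 0.054], [0.4835, 0.0555], [0.463, 0.0539], [0.4502, 0.0545]] tcp [0.40656999 0.06088028 0.04909249] [ 3.14143596e+00 -1.03018243e-03  3.87619748e-03]
```

```bash
python3 -m jog '[[[0.015,0.001,-0.001],[0,0,0.002]],[[0.03,0.001,-0.001],[0,0,0.002]],[[0.045,0.002,-0.001],[0,0,0.002]],[[0.06,0.002,-0.001],[0,0,0.002]],[[0.06,0.002,-0.001],[0,0,0.002]]]'
python3 -m jog '[[[0.008,0,0],[0,0,0]],[[0.016,0,0],[0,0,0]],[[0.024,0,0],[0,0,0]],[[0.024,0,0],[0,0,0]]]'
```

```text
t: 13.52
ee_pos: [0.4364, 0.0619, 0.0478]
eef_rot: [-3.141, 0.001, 0.005]
force: [0.2, -0.0, -0.8]
opening: 0.0233
grip_force: 55.0
t: 14.02
ee_pos: [0.4446, 0.0617, 0.0466]
eef_rot: [3.14, 0.007, 0.006]
force: [-6.2, -0.9, -3.0]
opening: 0.0236
grip_force: 55.0
```

```bash
python3 -m jog '[[[0,0,0],[0,0,0]],[[0.006,0,0.001],[0,0,0]],[[0.012,0,0.002],[0,0,0]],[[0.018,0,0.002],[0,0,0]],[[0.018,0,0.002],[0,0,0]]]'
python3 - <<'E'
from h import *
w=snapshot("wrist");np.savez("w10.npz",**w);s=snapshot("scene");np.savez("s10.npz",**s)
for v in (40,50,60,70,80,90,100,120,150,180): print(v,depthpt(w,285,v).round(4),w["img"][v,285])
a=cv2.resize(w["img"][0:200,180:400],(440,400));b=cv2.resize(s["img"][185:265,220:320],(360,288))
o=np.zeros((400,800,3),np.uint8);o[:,:440]=a;o[:288,440:]=b
cv2.imwrite("pics/w10.png",o[:,:,::-1]);print(readout.sense())
E
```

```text
t: 14.65
ee_pos: [0.4571, 0.0618, 0.0488]
eef_rot: [3.142, 0.001, 0.005]
force: [-1.1, 0.3, -8.5]
opening: 0.0236
grip_force: 55.0
40 [0.5556 0.0617 0.061 ] [212 220 221]
50 [0.5524 0.0617 0.0574] [203 206 202]
60 [0.5488 0.0616 0.0588] [205 211 204]
70 [0.5451 0.0616 0.0606] [200 202 197]
80 [0.5414 0.0616 0.0625] [201 203 200]
90 [0.5378 0.0616 0.064 ] [139 143 139]
100 [0.5339 0.0615 0.0545] [246  97  88]
120 [0.526  0.0615 0.0541] [246  93  83]
150 [0.5137 0.0614 0.0545] [223 228 229]
180 [0.5009 0.0614 0.0555] [223 228 228]
{'t': 14.75, 'qpos': array([ 0.29144022,  0.20632453, -0.56205107,  2.04302125,  0.1368933 ,
        0.927822  , -1.90872269]), 'joint_velocities': array([-4.47161686e-04, -4.29753898e-03, -2.07452854e-03,  5.17387463e-04,
        1.29341225e-04,  1.13505583e-05, -1.04283827e-03]), 'joint_torque': array([ 2.99499615e-02, -4.61811554e+01, -3.73743944e+00, -3.74230099e+01,
        4.12112614e-01, -1.69379778e+00,  2.27094535e-02]), 'ee_pos': array([0.45716865, 0.0618276 , 0.04902521]), 'eef_rot': array([3.14154888e+00, 1.05916996e-05, 5.47275716e-03]), 'force': array([-2.29851357, -0.33595109, -8.41166079]), 'ft_torque': array([-0.02809127,  1.36315615, -0.04558066]), 'grip_force': 54.99918965622783, 'opening': 0.023443143418289198}
```

View pics/w10.png

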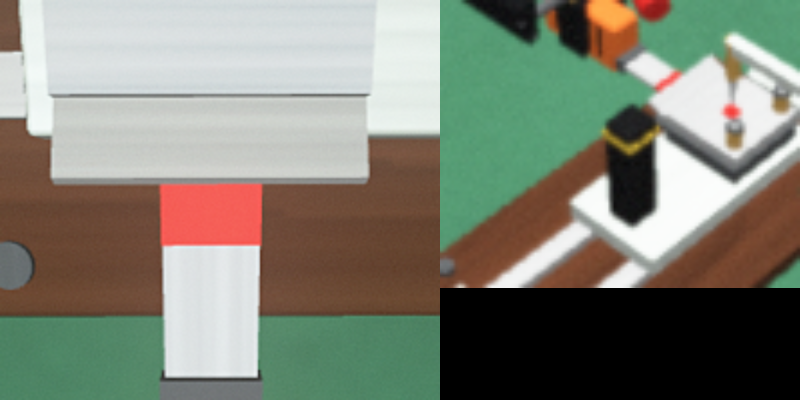

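The lip edge is at wrist row 91, and the visible part of the red band runs from row 92 to row 122. The blade is straight. The -8.5 N vertical load says the gripper is still carrying the upper plate, so I'll lower slightly and measure the depth.

```bash
python3 -m jog '[[[0.002,0,-0.001],[0,0,0]],[[0.004,0,-0.002],[0,0,0]],[[0.004,0,-0.002],[0,0,0]],[[0.004,0,-0.002],[0,0,0]]]'
cat > e.py <<'E'
from h import *
import sys
s=snapshot("wrist");np.savez("w%s.npz"%sys.argv[1],**s);st=readout.sense();p=st["ee_pos"]
print("tcp",p.round(5),"rot",st["eef_rot"].round(4),"F",st["force"].round(1),"M",st["ft_torque"].round(2))
hsv=cv2.cvtColor(s["img"],cv2.COLOR_RGB2HSV)
red=cv2.inRange(hsv,(0,90,120),(8,255,255))|cv2.inRange(hsv,(172,90,120),(180,255,255))
rows=[np.where(red[60:160,u])[0]+60 for u in range(268,304)]
near=np.median([r.max()+1 for r in rows]);lip=np.median([r.min() for r in rows])
n=onz(s,285,near,.0535);print("rows lip/near",lip,near,"band near edge x",n[0],"-> centre",n[0]+.008,"tcp est",p[0]+.0772)
for z in(.060,.061,.062):print("lip x at z",z,onz(s,285,lip,z)[0].round(5))
# plate top height: flat area
P=np.array([depthpt(s,u,v) for u in range(230,340,3) for v in range(5,35,3)]);print("plate top z",np.median(P[:,2]))
B=np.array([depthpt(s,u,v) for u in range(268,304,2) for v in range(int(lip)+4,178,3)]);print("blade plane",np.polyfit(B[:,0],B[:,2],1)[0],np.median(B[:,2]))
E
python3 e.py 11
```

```text
t: 15.25
ee_pos: [0.4593, 0.0619, 0.0483]
eef_rot: [3.141, -0.0, 0.006]
force: [-4.9, -0.9, -5.5]
opening: 0.0237
grip_force: 55.0
tcp [0.45926 0.06189 0.04824] rot [ 3.1414e+00 -2.0000e-04  5.6000e-03] F [-4.3 -0.7 -4.9] M [-0.04  1.5  -0.  ]
rows lip/near 98.0 123.0 band near edge x 0.5269341870138923 -> centre 0.5349341870138923 tcp est 0.5364604036406623
lip x at z 0.06 0.53701
lip x at z 0.061 0.53703
lip x at z 0.062 0.53705
plate top z 0.061809193588818964
blade plane 0.15995287365134286 0.05382468979664755
```

```bash
python3 -m jog '[[[0.002,0,-0.001],[0,0,0]],[[0.0042,0,-0.0015],[0,0,0]],[[0.0042,0,-0.0015],[0,0,0]],[[0.0042,0,-0.0015],[0,0,0]]]'
cat >> e.py <<'E'
for u0 in (272,285,298):
    v=np.arange(int(lip)+6,176);z=np.array([depthpt(s,u0,a) for a in v]);k=np.polyfit(z[:,0],z[:,2],1)
    ok=abs(z[:,2]-np.polyval(k,z[:,0]))<.002;k=np.polyfit(z[ok,0],z[ok,2],1);print("slope",k[0].round(4),"z mid",z[ok,2].mean().round(5),ok.mean().round(2))
k=np.linalg.lstsq(np.c_[P[:,:2],np.ones(len(P))],P[:,2],rcond=None)[0];print("plate slopes",k[:2])
E
python3 e.py 12
```

```text
t: 15.8
ee_pos: [0.4613, 0.062, 0.0477]
eef_rot: [3.141, -0.0, 0.006]
force: [-7.9, -0.6, -1.3]
opening: 0.0238
grip_force: 55.0
tcp [0.46129 0.06198 0.0477 ] rot [ 3.1414e+00 -1.0000e-04  5.7000e-03] F [-7.7 -0.3 -1.2] M [-0.03  1.77 -0.03]
rows lip/near 103.0 123.0 band near edge x 0.529000298392633 -> centre 0.537000298392633 tcp est 0.5384928622940026
lip x at z 0.06 0.53717
lip x at z 0.061 0.53721
lip x at z 0.062 0.53724
plate top z 0.0618292791912418
blade plane 0.3071978048496806 0.05364601336149681
slope 0.0156 z mid 0.05369 1.0
slope 0.0126 z mid 0.0537 1.0
slope 0.008 z mid 0.05361 1.0
plate slopes [-1.75905111 -0.01581753]
```

Run:
```python
from h import *
for f in("w8","w9","w12"):
    s=dict(np.load(f+".npz"))
    for u0 in(275,285,295):
        v=np.arange(110,176);z=np.array([depthpt(s,u0,a) for a in v]);k=np.polyfit(z[:,0],z[:,2],1);print(f,u0,k[0].round(4))
w=dict(np.load("w12.npz"));s=snapshot("scene");t=snapshot("top");np.savez("s12.npz",**s)
a=cv2.resize(w["img"][0:200,180:400],(440,400));b=cv2.resize(s["img"][195:235,270:330],(360,240),interpolation=cv2.INTER_CUBIC)
c=cv2.resize(s["img"][130:270,180:390],(360,240));d=cv2.resize(t["img"][150:250,200:380],(360,200))
o=np.zeros((600,800,3),np.uint8);o[:400,:440]=a;o[:240,440:]=b;o[240:480,440:]=c;o[400:,:360]=d
cv2.imwrite("pics/w12.png",o[:,:,::-1])
```

```text
w8 275 -0.0006
w8 285 0.0136
w8 295 -0.0041
w9 275 0.0061
w9 285 0.0087
w9 295 0.0133
w12 275 0.735
w12 285 0.0098
w12 295 0.0152
```

View pics/w12.png

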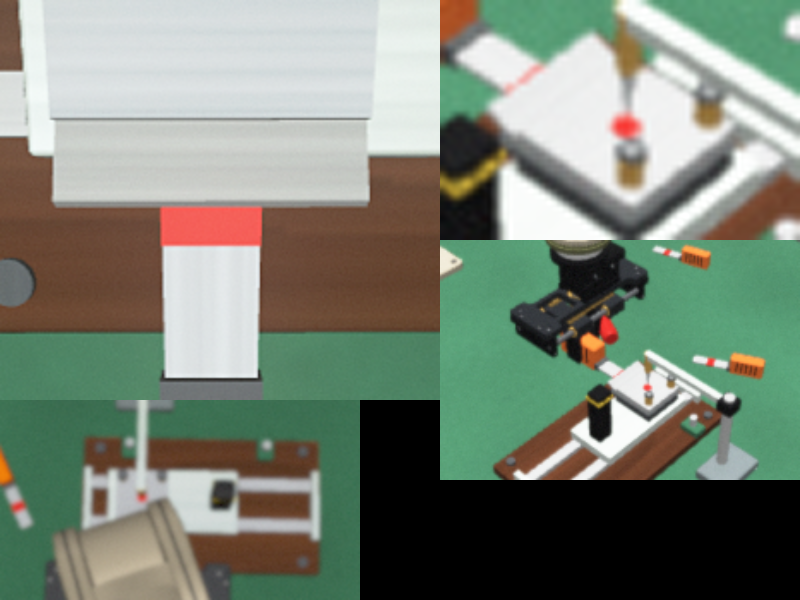

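The band's visible half runs from row 103 to row 123, the blade is flat, and the dot sits just below the needle in the scene view. Last check: did the carriage shift during insertion?

Run:
```python
from h import *
for f in("scene4","scene5","s10","s12"):
    s=dict(np.load(f+".npz"));b=s["img"][209:223,292:310].astype(float)
    w=np.clip(b[:,:,0]-b[:,:,1:].max(2)-40,0,None);v,u=np.mgrid[209:223,292:310]
    c=(w*u).sum()/w.sum(),(w*v).sum()/w.sum();print(f,c,w.sum(),onz(s,*c,.061)[:2])
print(readout.sense()["t"],readout.sense()["force"],readout.sense()["joint_velocities"].round(4))
```

```text
scene4 (np.float64(300.2704045422285), np.float64(216.2973740241306)) 1409.0 [0.58433648 0.05949542]
scene5 (np.float64(300.5097891566265), np.float64(216.1972891566265)) 1328.0 [0.58450873 0.06011607]
s10 (np.float64(300.51891174518914), np.float64(215.52886529528865)) 1507.0 [0.58303491 0.06175905]
s12 (np.float64(300.4973404255319), np.float64(215.61968085106383)) 1504.0 [0.58320182 0.06150346]
15.95 [-8.34607643 -0.31541944 -0.93528951] [-0.0011 -0.0015  0.001   0.0007 -0.0016 -0.0008  0.0006]
```

```bash
python3 -m jog '[[[0,0,0],[0,0,0]],[[0,0,0],[0,0,0]],[[0,0,0],[0,0,0]]]' && python3 e.py 13 && python3 -c "
from workcell import ctrl;print(ctrl.job_done())"
```

```text
t: 16.32
ee_pos: [0.4613, 0.062, 0.0477]
eef_rot: [3.141, -0.0, 0.006]
force: [-7.6, 0.3, -1.0]
opening: 0.0236
grip_force: 55.0
tcp [0.46129 0.06197 0.0477 ] rot [ 3.1413e+00 -1.0000e-04  5.7000e-03] F [-7.6 -0.8 -0.4] M [-0.06  1.82 -0.06]
rows lip/near 103.0 123.0 band near edge x 0.5290001341079352 -> centre 0.5370001341079352 tcp est 0.5384877118010891
lip x at z 0.06 0.53717
lip x at z 0.061 0.53721
lip x at z 0.062 0.53724
plate top z 0.06177207827630843
blade plane 0.2115858187229905 0.05361321986581663
slope 0.0049 z mid 0.05346 1.0
slope 0.0113 z mid 0.05366 1.0
slope 0.1501 z mid 0.05366 0.18
plate slopes [-1.03176809 -0.01126313]
the job is handed in; nothing more can be done
None
```

Job handed in at about 16 s. The dot measured within about 0.5 mm of the needle, and the orange gauge is held in the gap, flat on the lower plate, with the lips' front edge about 0.2 mm from the middle of the red band; nothing else on the bench was touched as far as I could see.

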